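# Load the die and hold the sagging-bolt gate ajar

### The arm

A 6-joint arm with a two-finger parallel gripper is mounted at the origin on the work surface. World frame = base frame: x ahead of the robot, y to its left, z up, the work surface at z = 0. Lengths are in mm, angles in degrees, forces in N, time in s.
With the tool pointing down it reaches from about 350 to 975 mm from the base axis. Payload 17.4 kg.
Tool frame: the origin (TCP) lies at the very end of the fingers, on their centre line; the grasp point (between the pads) lies 19 mm behind it; z points along the fingers, y is the line along which they close (so a half turn about z gives the same grasp; the last joint's range is limited). The gripper opens to 85 mm and grips with 20 to 120 N. Pads are 22 mm wide; open, the fingers measure 114 mm over their backs; the gripper's body (76 mm by 85 mm) begins 54 mm behind the grasp point. The pads swing forward as they close: fully open they stand 13 mm farther back than shut.
Start: joints at [74.267, 6.646, 82.598, -0, 90.757, -2.166], TCP at [158.358, 656.167, 198.403] pointing down, gripper open.
Joint ranges: [-162.19, 162.19], [-47.58, 125.68], [4.15, 143.07], [-65.23, 245.23], [0.69, 171.88], [-170.13, 170.13]. Speed limits (degrees/s): [108.29, 108.29, 127.2, 180, 180, 180].

### API

Orientations are given as [roll, pitch, yaw] about the fixed x, y, z axes, in that order (R = Rz(yaw) Ry(pitch) Rx(roll)).
In Python, from plant import ctrl gives the robot as it stands. The module is installed in compiled form; this text tells all that it offers.
- The arm moves only by the tool arm_command, never from a script. Its argument "increments" is a list of rows, each an object with "grip": the closure, from -1 (fully open) to 1 (shut); "slide": the shift along the world's x, y, z in mm, a list of three; "turn": the turn about the world's z in degrees. A call has exactly 5 rows; each row is the pose to reach, as a shift and turn from the pose commanded when the call began; what a row does not reach only later rows make up. A row lasts 1/10 s, in which the tool goes at most 50 mm and 8.59 degrees, less where a joint would pass 70% of its speed; a pose out of reach is approached as far as the arm can. A call with a gripper value outside its range is refused whole. The fingers move at their own pace and stop on an object; "newtons" is the grip in N (left out, the last holds). Time passes only in rows, so rows that repeat a pose let the fingers close, or fill a call up. It gives the time, the measured TCP pose, the force, the opening and the grip force at its end, in the units of the state.
- ctrl.observe(): the state, without advancing time (a new reading comes with each control period).
- ctrl.snapshot(name): name is "side" or "top"; returns a dict with "color" (480x640x3 uint8, red, green, blue), "mtx" (3x3 intrinsics, pixels), "k1" (the pictures are not rectified: a ray, as slopes to the right and down, at radius r is drawn at 1 + k1 r^2 times it, then the intrinsics apply), "cam_to_world" (4x4, takes a point from camera to world coordinates). Camera axes: x right, y down, z forward; pixel columns grow to the right and rows downward; lengths in mm; the calibration is good to about 2 mm. A picture is of the moment at which its call begins. There is no depth.
- ctrl.hand_in(): hands the job in; it is judged then, once.
The state is a dict: "t": time; "qpos": joint angles; "qvel": joint speeds; "tau": joint torques, N m; "eef_pos": TCP position; "orientation": TCP orientation; "wrist_force": force on the tool from outside, world axes, zero at the start; "wrist_torque": the same for the moment, N m; "gripper_width": opening from 0.0 (shut) to 1.0 (fully open); "grasp_force": force on a finger pad.
Only numpy, scipy, OpenCV 4.12 (cv2) and the standard library are available. Lean on these libraries where they do the work, as an engineer would, in place of code of your own. Each camera call takes 0.05 s, during which the arm holds its last target. There are 200 camera calls.

### The job

Seat the round copper blank flat in the die block whose cavity matches it and let go of it. Then take the knob of the barrel bolt on the guard gate, lift the sagging bolt over the bent keeper while drawing it back, and with that knob pull the sprung gate a hand's breadth ajar (about 10 cm at its free edge), so that I can carry the loaded die through. Finish still holding the gate there by the knob, and leave everything else on the bench alone.

Things in the scene. Friction and masses are not known exactly. Their poses are not given: they have to be found in the camera images.
- blank_mid (a point): centre (half-way up) of the round copper blank, a plain disc 46 mm in diameter and 12 mm thick, 80 to 170 g, lying flat on the green bench top (z = 0)
- die_round: fixed steel die block 76 x 76 x 25 mm with a ROUND cavity in its top: 50 mm in diameter, 5 mm deep, centred. Origin: centre of the underside, so its top is 25 mm and the cavity floor 20 mm above it. A seated blank stands 7 mm proud of the block
- die_square: fixed steel die block of the same outside size, with a 38 x 38 mm SQUARE cavity, 5 mm deep; not for the round blank. Origin: centre of the underside. The two blocks may stand either way round
- guard: fixed, low, open-topped guard fence (clear panels, aluminium posts; 140 mm tall, 335 mm wide, 270 mm deep). Origin: on the bench, in the plane of its gate, midway between the front posts; x points into the bay, away from the robot, y towards the keeper's post, z up. The gate opens towards -x, to the robot's side
- gate_hinge (a point): a point on the gate's vertical hinge axis, 140 mm above the bench, at guard x = 0, y = -135 mm. The shut gate runs from here 260 mm along the guard's y; it is 20 mm thick and its top edge is 140 mm high. Two bolt guide straps on it reach 201 mm high at guard y = +83 and -77 mm, each 16 mm long along y
- keeper_lip (a point): middle of the top edge of the bent keeper lip, 159 mm above the bench, on the post at the gate's free edge. The bolt (10 mm thick, along guard y, axis 165 mm high when sagged) passes over it; the 28 mm collar at its tip hangs 8 mm deep behind it. Two cheeks beside the collar, tops 185 mm high, keep the gate shut
- knob: the bolt's upright round steel knob, 18 mm in diameter and 37 mm tall, on a 10 mm stem. Origin: the middle of the knob, on its axis, 38 mm above the bolt's axis; the bolt (10 mm thick) runs below it. It starts about 30 mm to the +y side of the guard's origin, at its x = 0, 203 mm above the bench, and moves with the bolt and gate
- barrel (a joint): lift of the whole bolt in its worn guides, m: 0 = sagged (it falls back by its own weight, about 3 N), 0.016 = as high as it goes. The collar clears the keeper's lip above 0.009
- bolt (a joint): draw of the bolt along the guard's -y (towards the hinge), m: 0 = shot home in the keeper, 0.035 = fully drawn. It slides with about 1 N of friction and stays where it is left; but unless lifted it catches on the lip after a few mm. Above 0.024 its tip is out of the keeper and the gate is free
- gate (a joint): gate angle, rad: 0 = shut, grows as the free edge swings to the guard's -x side (counter-clockwise seen from above); stop at 1.2. A spring (0.3 to 0.5 N m) always pulls it shut. The free edge is 260 mm from the hinge, so 0.4 rad is about 100 mm ajar
- square_blank: square copper blank, 35 x 35 x 12 mm, lies flat; a bystander
- screwdriver: black-handled screwdriver, 200 mm long; a bystander
- wrench: steel wrench, 180 mm long; a bystander
- jar: grey jar, 60 mm across, 80 mm tall; a bystander
- tape: black ring (roll core), 90 mm across, 20 mm tall; a bystander
- terminals: grey terminal strip, 110 x 34 x 27 mm; a bystander
- meter: black hand-held meter lying flat, 160 x 78 x 40 mm; a bystander
- blank: the same round blank; origin at the centre of its underside
There are look-alikes about, which are no part of the job. Leave any yellow look-alike of the blank alone. Leave any yellow look-alike of the die_round alone.

How it is judged (in metres and radians):
On the way, in this order (a step that is already met when the one before it is completed fails the run):
1. the round blank lies seated in the round cavity, let go (horizontal distance between blank_mid and die_round below 0.005 m and z of blank_mid in the frame of die_round below 0.0275 m and angle between blank_mid's own z axis and vertical below 0.08 rad and contact force between the fingers and blank below 0.05 N), for 0.2 s.
2. the bolt is lifted over the lip and drawn clear of the keeper (value of joint bolt above 0.024 m), for 0.1 s.
At the end, for the whole second after the job is handed in: Round blank flat in the round cavity (centre within 5 mm, down within 1.5 mm, tilt under 0.08 rad); bolt drawn over 22 mm; gate held still at 0.22 to 0.58 rad (57 to 150 mm at its free edge) against its spring, fingers pressing the knob with over 1 N (horizontal distance between blank_mid and die_round below 0.005 m and z of blank_mid in the frame of die_round below 0.0275 m and angle between blank_mid's own z axis and vertical below 0.08 rad and value of joint gate between 0.22 and 0.58 rad and velocity of joint gate between -0.1 and 0.1 rad/s and value of joint bolt above 0.022 m and contact force between the fingers and knob above 1 N); the arm keeps its last pose, push and grip.
It fails at once if a bystander is shifted more than 30 mm (distance of any of square_blank, screwdriver, wrench, jar, tape, terminals, meter from where it was at the start of the episode above 0.03 m).
It also fails if it takes over 45 s, if anything falls off the work surface, if the arm or the gripper's body presses on something with over 40 N, if the wrist force passes 120 N, or if a joint passes its speed limit or range.

## Working session

There is one attempt and no reset: what is moved stays moved. The work goes in short steps, Python scripts to look and compute and a tool call to move; the robot and the scene stay as the last step left them, time stands still between calls to the robot, and variables do not carry over. Pictures are saved under pics/ and viewed, at most 10 in all, crops included, and the job is handed in when it is done.

Besides the shell and the picture viewer there is one more tool, called after "Emit:" as name([rows], argument=value, ...), one row to a line, values as JSON. arm_command: Moves the arm, as the interface text tells. Its arguments: {"type":"object","properties":{"increments":{"type":"array","items":{"type":"object","properties":{"grip":{"type":"number"},"slide":{"type":"array","items":{"type":"number"}},"turn":{"type":"number"}}}},"newtons":{"type":"number"}},"required":["increments"]}

```bash
mkdir -p pics
cat > h.py <<'E'
import numpy as np, cv2
from plant import ctrl
def snap(n,f=None):
    s=ctrl.snapshot(n)
    if f: cv2.imwrite('pics/'+f,s['color'][:,:,::-1])
    return s
def ray(s,px):
    K=np.array(s['mtx']);k=s['k1']
    p=cv2.undistortPoints(np.array([[px]],float),K,np.array([k,0,0,0,0.]))[0,0]
    T=np.array(s['cam_to_world']);d=T[:3,:3]@np.array([p[0],p[1],1]);return T[:3,3],d
def atz(s,px,z):
    o,d=ray(s,px);return o+d*(z-o[2])/d[2]
def proj(s,P):
    T=np.linalg.inv(np.array(s['cam_to_world']));P=np.atleast_2d(np.array(P,float))
    c=P@T[:3,:3].T+T[:3,3]
    return cv2.projectPoints(c,np.zeros(3),np.zeros(3),np.array(s['mtx']),np.array([s['k1'],0,0,0,0.]))[0][:,0]
E
python3 - <<'E'
from h import *
for n in('top','side'):
    s=snap(n,n+'0.png');np.set_printoptions(precision=2,suppress=True);print(s['mtx'],s['k1'],s['cam_to_world'])
print(ctrl.observe())
E
```

```text
[[449.48   0.   313.11]
 [  0.   449.48 237.32]
 [  0.     0.     1.  ]] 0.024688539343552442 [[   0.01   -1.      0.09  426.24]
 [  -1.     -0.01   -0.03   15.94]
 [   0.03   -0.09   -1.   1140.22]
 [   0.      0.      0.      1.  ]]
[[477.25   0.   315.59]
 [  0.   477.25 239.86]
 [  0.     0.     1.  ]] -0.1078893455463292 [[   0.79   -0.42    0.44  -48.67]
 [  -0.61   -0.55    0.58 -737.29]
 [  -0.     -0.72   -0.69 1039.27]
 [   0.      0.      0.      1.  ]]
{'t': 0.1, 'qpos': array([74.27,  6.67, 82.63,  0.  , 90.76, -2.17]), 'qvel': array([-0.01, -0.09, -0.15,  0.01,  0.03,  0.01]), 'tau': array([  0.  , -73.37, -63.38,   0.  ,   0.01,   0.  ]), 'eef_pos': array([158.29, 655.95, 197.73]), 'orientation': array([-179.94,   -0.  ,  166.43]), 'wrist_force': array([ 0.26, -0.47,  0.24]), 'wrist_torque': array([ 0.03,  0.02, -0.03]), 'grasp_force': 0.0, 'gripper_width': 0.9994266415084091}
```

View pics/top0.png

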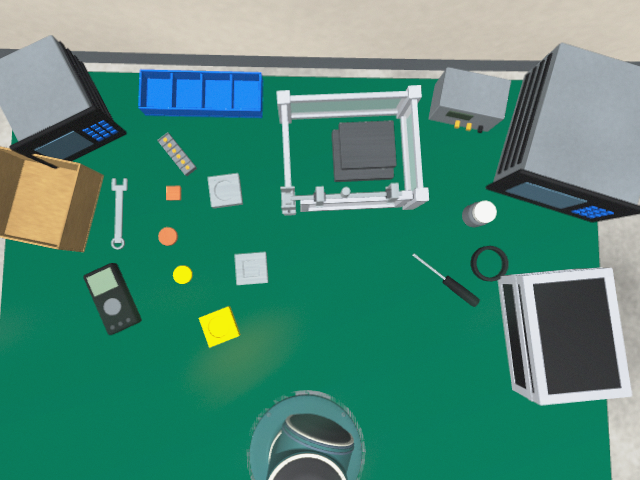

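View pics/side0.png

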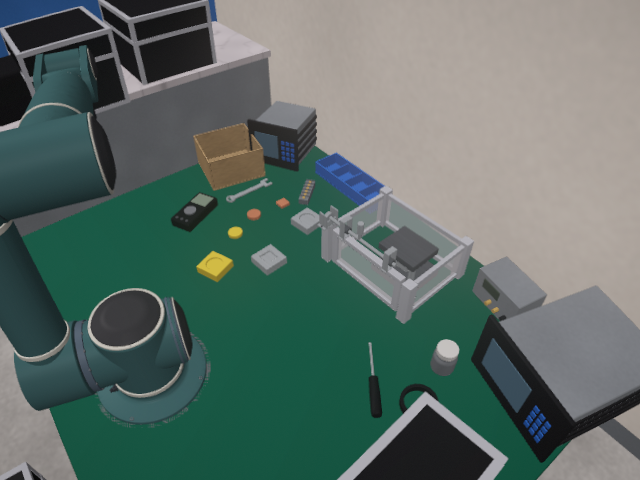

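Run:
```python
from h import *
np.set_printoptions(precision=1,suppress=True)
for n in('top','side'):
    s=snap(n);print(n,proj(s,[[0,0,0],[158,656,198],[158,656,400],[0,0,400],[600,0,0],[400,300,0]]).tolist())
s=snap('top')
for nm,p,z in [('blank',(167.5,236.5),12),('yblank',(182,275),12),('dieR?',(225,189),25),('die2',(251,268),25),('knob',(346,191),221),('sq',(173,193),12),('strapL',(320,188),201),('strapR',(392,189),201)]:
    print(nm,atz(s,p,z))
c=s['color'][170:330,140:290];c=cv2.resize(c,None,fx=4,fy=4,interpolation=cv2.INTER_CUBIC)[:600]
d=s['color'][170:225,270:435];d=cv2.resize(d,None,fx=4.8,fy=4.8,interpolation=cv2.INTER_CUBIC)
cv2.imwrite('pics/c1.png',c[:,:,::-1]);cv2.imwrite('pics/c2.png',d[:,:,::-1])
```

```text
top [[305.3632351864507, 451.95462564654616], [-26.989238081454403, 411.36207710134704], [-125.92920803492132, 452.47814295831927], [308.1397233493133, 553.8871185809621], [307.34266136522956, 207.7810120633922], [186.64447634431434, 285.6980649807147]]
side [[152.69341914645665, 372.17178811364295], [100.77787896377521, 164.70083669958024], [80.7789525327104, 107.44924897967195], [101.351758694181, 260.9322836054444], [339.0322981356244, 265.2836213709706], [230.2280775580735, 238.90013527223135]]
blank [521.9 348.   12. ]
yblank [426.6 309.2  12. ]
dieR? [641.2 206.3  25. ]
die2 [444.7 138.1  25. ]
knob [602.3 -76.9 221. ]
sq [631.7 338.   12. ]
strapL [611.9 -23.7 201. ]
strapR [ 611.6 -176.9  201. ]
```

View pics/c1.png

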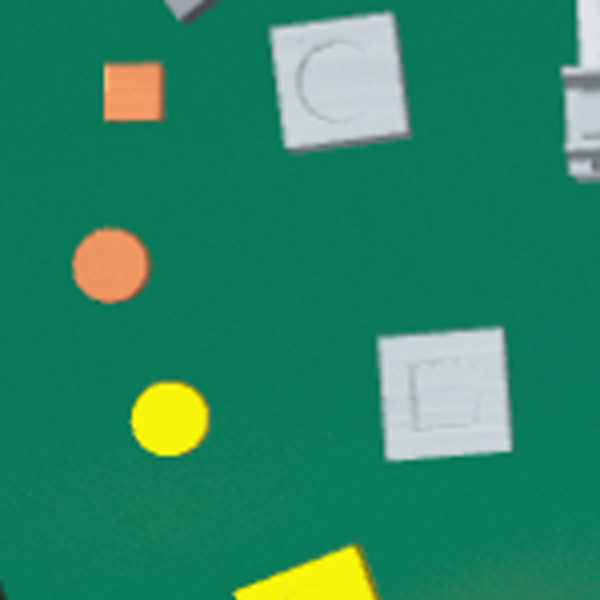

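View pics/c2.png

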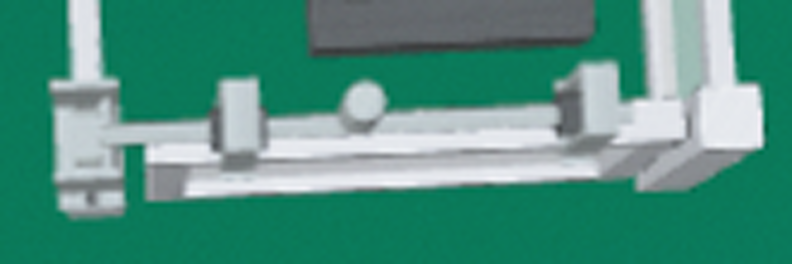

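The crops show the following:
- **Blanks:** the round copper blank is at top-view pixel (167,236). The square copper blank at (173,193) and the yellow disc at (182,275) are not it.
- **Dies:** the grey block at (225,190) shows the round cavity. The grey block at (251,268) has the square one, and (219,326) is the yellow look-alike.
- **Knob:** the top of the knob is at (346,191), and the keeper is on the left at about (290,200).

Next I fit models in both views.

```bash
cat >> h.py <<'E'
from scipy.optimize import minimize
a=np.linspace(0,2*np.pi,48)
def disc(x,y,z,h,r=23): return np.vstack([np.c_[x+r*np.cos(a),y+r*np.sin(a),0*a+q] for q in(z,z+h)])
def box(x,y,t,w=38,h=25):
    c=np.array([[-w,-w],[w,-w],[w,w],[-w,w]])@np.array([[np.cos(t),np.sin(t)],[-np.sin(t),np.cos(t)]])+[x,y]
    return np.vstack([np.c_[c,np.full(4,q)] for q in(0,h)])
U=8
def fit(s,pts,mask,p0):
    ok=[]
    ctr=proj(s,pts(p0)).mean(0);x0,y0=(ctr-40).astype(int)
    m=cv2.resize(mask[y0:y0+80,x0:x0+80].astype(np.float32),None,fx=U,fy=U,interpolation=cv2.INTER_LINEAR)
    # keep the component under the centre
    n,l=cv2.connectedComponents((m>.5).astype(np.uint8));m=(l==l[40*U,40*U]).astype(np.uint8)
    def f(p):
        q=((proj(s,pts(p))-[x0,y0]+.5)*U)
        im=np.zeros_like(m);cv2.fillConvexPoly(im,np.round(cv2.convexHull(q.astype(np.float32))*16).astype(np.int32),1,shift=4)
        return 1-(im&m).sum()/max(1,(im|m).sum())
    sim=np.vstack([p0]+[np.array(p0)+d for d in np.diag([6.,6.,.15][:len(p0)])])
    r=minimize(f,p0,method='Nelder-Mead',options=dict(initial_simplex=sim,xatol=.02,fatol=1e-5));return r.x,r.fun
def copper(s):
    c=s['color'].astype(int);return ((c[...,0]>c[...,1]*1.3)&(c[...,0]>100)&(c[...,2]>c[...,1]*.5)).astype(np.uint8)
def grey(s):
    hsv=cv2.cvtColor(s['color'],cv2.COLOR_RGB2HSV);return (hsv[...,1]<90).astype(np.uint8)
E
python3 - <<'E'
from h import *
for n in('top','side'):
    s=snap(n)
    print(n,'blank',fit(s,lambda p:disc(p[0],p[1],0,12),copper(s),[522,348]))
    print(n,'die',fit(s,lambda p:box(*p),grey(s),[641,206,.1]))
    if n=='side':
        q=proj(s,[600,-77,203])[0].astype(int);print(q);x,y=q-[65,45]
        cv2.imwrite('pics/c3.png',cv2.resize(s['color'][y:y+100,x:x+130],None,fx=6,fy=6,interpolation=cv2.INTER_CUBIC)[:,:,::-1]);print(x,y)
E
```

```text
top blank (array([524.00513792, 349.62151694]), np.float64(0.11698549505991174))
top die (array([6.40519422e+02, 2.08599858e+02, 1.48157755e-01]), np.float64(0.027935241032152724))
side blank (array([520.44176531, 353.12375736]), np.float64(0.15234822451317298))
side die (array([6.37193094e+02, 2.10028169e+02, 1.36586540e-01]), np.float64(0.7032454784679003))
[360 228]
295 183
```

View pics/c3.png

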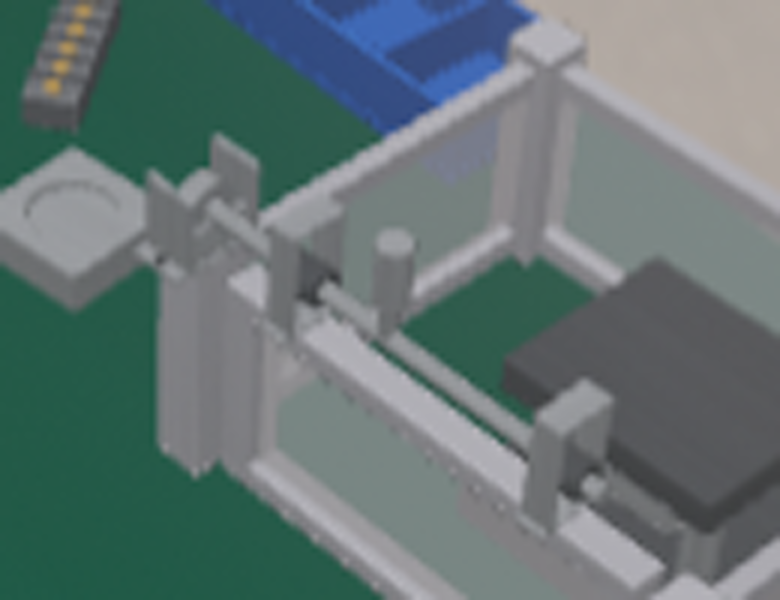

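Run:
```python
from h import *
np.set_printoptions(precision=1,suppress=True)
S={n:snap(n) for n in('top','side')}
for n,p in(('top',(345.6,190.2)),('side',(360.4,222.8))): print('knob',n,atz(S[n],p,221.5))
for n,s in S.items():
    c=s['color'];q=proj(s,[522,349,12])[0].astype(int);print(c[q[1],q[0]],c[q[1]-12,q[0]+12])
    h=cv2.cvtColor(c,cv2.COLOR_RGB2HSV);m=((h[...,0]<20)&(h[...,1]>70)&(h[...,2]>60)).astype(np.uint8)
    print(n,'blank',fit(s,lambda p:disc(p[0],p[1],0,12),m,[522,350]))
# side die top-face corners (left, top, bottom) from crop
s=S['side']
cr=lambda x,y:((x+.5)/6-.5+295,(y+.5)/6-.5+183)
pts=[cr(73,148),cr(73,278)]
print('die side diag mid',np.mean([atz(s,p,25) for p in pts],0))
# refine with Canny-free check: project top-view die fit into side
print(proj(s,box(640.5,208.6,.148)[4:])-[295,183])
# gate line in top: strap centres at z=201
for p in((240,115),(598,92)): print('strap',atz(S['top'],((p[0]+.5)/4.8-.5+270,(p[1]+.5)/4.8-.5+170),201))
```

```text
knob top [603.9 -76.  221.5]
knob side [601.3 -74.8 221.5]
[237 148  99] [ 10 121  89]
top blank (array([523.7, 349.9]), np.float64(0.08875615634496492))
[182 120  91] [36 89 68]
side blank (array([520.4, 352.2]), np.float64(0.08566234946603046))
die side diag mid [636.2 209.1  25. ]
[[13.  45.5]
 [29.5 34.1]
 [12.8 23.8]
 [-3.7 34.6]]
strap [600.  -22.9 201. ]
strap [ 612.1 -181.5  201. ]
```

Emit:
arm_command([
  {"slide": [36, -30, -10], "turn": 3, "grip": -1},
  {"slide": [72, -60, -20], "turn": 6, "grip": -1},
  {"slide": [108, -90, -30], "turn": 9, "grip": -1},
  {"slide": [144, -120, -40], "turn": 12, "grip": -1},
  {"slide": [180, -150, -50], "turn": 13.6, "grip": -1},
], newtons=20)

```text
t: 0.95
eef_pos: [339.5, 504.8, 148.2]
orientation: [180.0, 0.0, -179.8]
wrist_force: [0.5, 0.2, 0.1]
gripper_width: 0.999
grasp_force: 0.0
```

Emit:
arm_command([
  {"slide": [37, -31, -10], "turn": 0, "grip": -1},
  {"slide": [74, -62, -20], "turn": 0, "grip": -1},
  {"slide": [111, -93, -30], "turn": 0, "grip": -1},
  {"slide": [148, -124, -40], "turn": 0, "grip": -1},
  {"slide": [184, -155, -50], "turn": 0, "grip": -1},
])

```text
t: 1.45
eef_pos: [523.7, 349.6, 98.3]
orientation: [180.0, 0.0, -180.0]
wrist_force: [0.1, 0.2, 1.0]
gripper_width: 1.001
grasp_force: 0.0
```

Emit:
arm_command([
  {"slide": [0, 0, -25], "turn": 0, "grip": -1},
  {"slide": [0, 0, -55], "turn": 0, "grip": -1},
  {"slide": [0, 0, -80], "turn": 0, "grip": -1},
  {"slide": [0, 0, -95], "turn": 0, "grip": -1},
  {"slide": [0, 0, -95], "turn": 0, "grip": 1},
], newtons=20)

```text
t: 1.95
eef_pos: [521.4, 350.7, 1.4]
orientation: [-179.9, -0.1, -180.0]
wrist_force: [-0.5, 0.2, 0.4]
gripper_width: 0.855
grasp_force: 0.0
```

Emit:
arm_command([
  {"slide": [0, 0, 0], "turn": 0, "grip": 1},
  {"slide": [0, 0, 0], "turn": 0, "grip": 1},
  {"slide": [0, 0, 0], "turn": 0, "grip": 1},
  {"slide": [0, 0, 0], "turn": 0, "grip": 1},
  {"slide": [0, 0, 0], "turn": 0, "grip": 1},
])

```text
t: 2.45
eef_pos: [522.5, 351.3, 3.9]
orientation: [180.0, 0.0, -180.0]
wrist_force: [-0.1, -0.0, 0.4]
gripper_width: 0.002
grasp_force: 0.0
```

Run:
```python
from h import *
s=snap('side');x,y=200,150
cv2.imwrite('pics/m1.png',cv2.resize(s['color'][y:y+120,x:x+160],None,fx=5,fy=5,interpolation=cv2.INTER_CUBIC)[:,:,::-1])
```

```text
(no output)
```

View pics/m1.png

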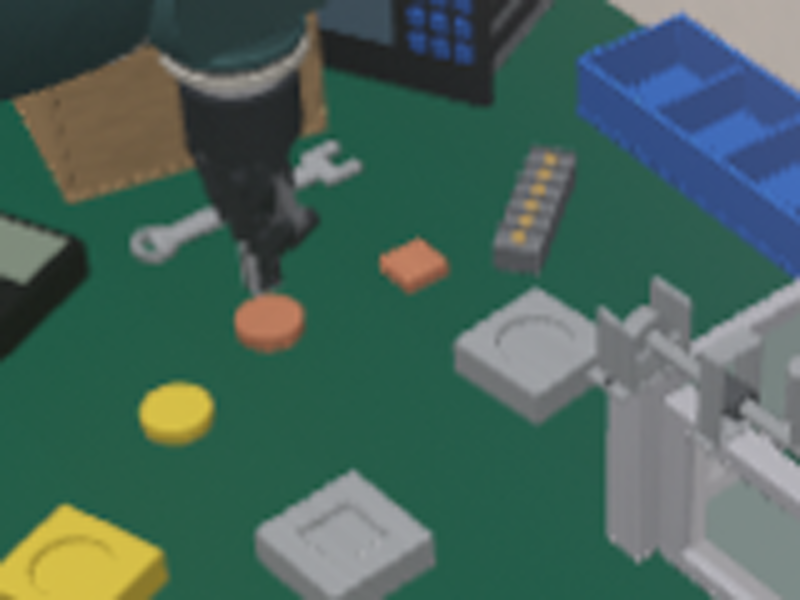

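Run:
```python
from h import *
np.set_printoptions(precision=1,suppress=True)
for n in('side','top'):
    s=snap(n,n+'1.png')
    print(n,proj(s,[[522.5,351.3,4],[522.5,351.3,100]]))
    h=cv2.cvtColor(s['color'],cv2.COLOR_RGB2HSV);m=((h[...,0]<20)&(h[...,1]>70)&(h[...,2]>60)).astype(np.uint8)
    N,l,st,c=cv2.connectedComponentsWithStats(m)
    for i in range(1,N):
        if 40<st[i,4]<1500:print(st[i],c[i],atz(s,c[i],6))
```

```text
side [[254.2 214.2]
 [251.4 191.5]]
[260 153   5  23  73] [261.9 166.1] [693.5 568.7   6. ]
[203 159  36  31 679] [221.6 174.5] [546.3 615.9   6. ]
[276 198  14  10  93] [282.2 202.6] [630.2 342.    6. ]
[247 209  14  11 127] [253.5 214. ] [520.3 351.6   6. ]
top [[167.1 236.5]
 [154.7 232.9]]
[166 186  15  14 209] [173.  192.5] [634.  339.8   6. ]
```

Run:
```python
import cv2,numpy as np
a=cv2.imread('pics/side1.png')[170:230,225:282];b=cv2.imread('pics/top1.png')[170:330,100:260]
a=cv2.resize(a,(400,420),interpolation=cv2.INTER_CUBIC);b=cv2.resize(b,(400,400),interpolation=cv2.INTER_CUBIC)
c=np.zeros((420,800,3),np.uint8);c[:,:400]=a;c[:400,400:]=b
cv2.imwrite('pics/m2.png',c)
```

```text
(no output)
```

View pics/m2.png

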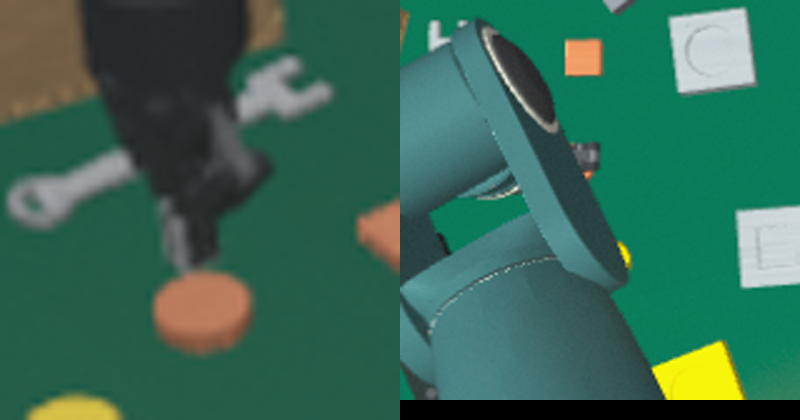

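The side view shows the fingers shut with the blank still at its old place (254,214). The fingertips end at (252,208), at or behind its rim. I'll feel downward gently to find out how high the tips really are.

Emit:
arm_command([
  {"slide": [0, 0, -1], "turn": 0, "grip": 1},
  {"slide": [0, 0, -2], "turn": 0, "grip": 1},
  {"slide": [0, 0, -3], "turn": 0, "grip": 1},
  {"slide": [0, 0, -4], "turn": 0, "grip": 1},
  {"slide": [0, 0, -5], "turn": 0, "grip": 1},
])

```text
t: 3.1
eef_pos: [522.3, 351.2, -1.7]
orientation: [-180.0, -0.0, -180.0]
wrist_force: [0.4, -0.1, -0.6]
gripper_width: 0.0
grasp_force: 0.0
```

Emit:
arm_command([
  {"slide": [0, 0, -2], "turn": 0, "grip": 1},
  {"slide": [0, 0, -4], "turn": 0, "grip": 1},
  {"slide": [0, 0, -5], "turn": 0, "grip": 1},
  {"slide": [0, 0, -6], "turn": 0, "grip": 1},
  {"slide": [0, 0, -6], "turn": 0, "grip": 1},
])

```text
t: 3.6
eef_pos: [522.3, 351.1, -7.8]
orientation: [-180.0, -0.0, -180.0]
wrist_force: [0.5, -0.0, 0.8]
gripper_width: 0.001
grasp_force: 0.0
```

Emit:
arm_command([
  {"slide": [0, 0, -1], "turn": 0, "grip": 1},
  {"slide": [0, 0, -2], "turn": 0, "grip": 1},
  {"slide": [0, 0, -3], "turn": 0, "grip": 1},
  {"slide": [0, 0, -4], "turn": 0, "grip": 1},
  {"slide": [0, 0, -4], "turn": 0, "grip": 1},
])

```text
t: 4.1
eef_pos: [522.3, 351.1, -11.8]
orientation: [-180.0, -0.0, -180.0]
wrist_force: [-0.1, -1.0, 0.9]
gripper_width: -0.001
grasp_force: 0.0
```

Run:
```python
from h import *
s=snap('side')
a=s['color'][185:228,230:280][:,:,::-1];cv2.imwrite('pics/m3.png',cv2.resize(a,None,fx=12,fy=12,interpolation=cv2.INTER_CUBIC))
```

```text
(no output)
```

View pics/m3.png

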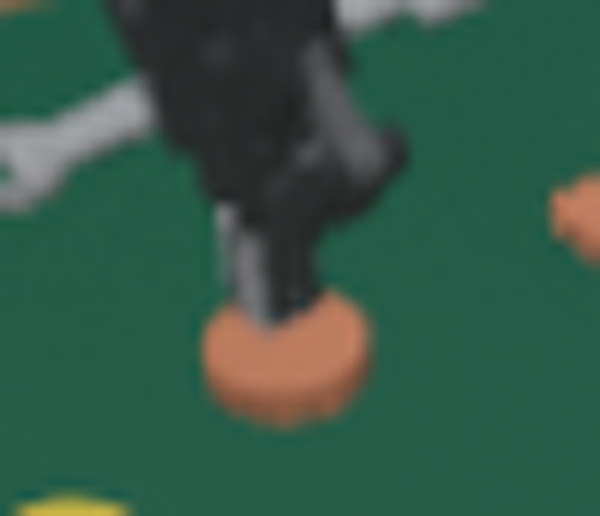

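The fingertips hang above the blank: they end at about (253,212), just over its top-face centre at (254,213.5). So the true tip is well above the reported TCP. I'll keep feeling down until I touch the blank's top, which is at z = 12.

Emit:
arm_command([
  {"slide": [0, 0, -1], "turn": 0, "grip": 1},
  {"slide": [0, 0, -2], "turn": 0, "grip": 1},
  {"slide": [0, 0, -3], "turn": 0, "grip": 1},
  {"slide": [0, 0, -3], "turn": 0, "grip": 1},
  {"slide": [0, 0, -3], "turn": 0, "grip": 1},
])

```text
t: 4.65
eef_pos: [522.3, 351.2, -14.6]
orientation: [-180.0, -0.0, -180.0]
wrist_force: [-0.6, 0.1, -0.0]
gripper_width: 0.001
grasp_force: 0.0
```

Emit:
arm_command([
  {"slide": [0, 0, -1], "turn": 0, "grip": 1},
  {"slide": [0, 0, -2], "turn": 0, "grip": 1},
  {"slide": [0, 0, -3], "turn": 0, "grip": 1},
  {"slide": [0, 0, -3], "turn": 0, "grip": 1},
  {"slide": [0, 0, -3], "turn": 0, "grip": 1},
])

```text
t: 5.15
eef_pos: [522.4, 351.1, -17.6]
orientation: [-180.0, -0.0, -180.0]
wrist_force: [0.1, 0.3, -0.3]
gripper_width: 0.0
grasp_force: 0.0
```

Emit:
arm_command([
  {"slide": [0, 0, -1], "turn": 0, "grip": 1},
  {"slide": [0, 0, -2], "turn": 0, "grip": 1},
  {"slide": [0, 0, -3], "turn": 0, "grip": 1},
  {"slide": [0, 0, -3], "turn": 0, "grip": 1},
  {"slide": [0, 0, -3], "turn": 0, "grip": 1},
])

```text
t: 5.65
eef_pos: [522.3, 351.1, -20.7]
orientation: [-180.0, -0.0, -180.0]
wrist_force: [-0.5, -0.8, -0.4]
gripper_width: 0.0
grasp_force: 0.0
```

Emit:
arm_command([
  {"slide": [0, 0, -1], "turn": 0, "grip": 1},
  {"slide": [0, 0, -2], "turn": 0, "grip": 1},
  {"slide": [0, 0, -3], "turn": 0, "grip": 1},
  {"slide": [0, 0, -3], "turn": 0, "grip": 1},
  {"slide": [0, 0, -3], "turn": 0, "grip": 1},
])

```text
t: 6.15
eef_pos: [522.6, 351.3, -21.0]
orientation: [180.0, 0.0, -180.0]
wrist_force: [-14.0, -8.0, 29.2]
gripper_width: 0.002
grasp_force: 14.6
```

Run:
```python
from h import *
np.set_printoptions(precision=2,suppress=True)
s=snap('side','side2.png');print(ctrl.observe())
# finger-tip: darkest/low-sat pixels over blank region
h=cv2.cvtColor(s['color'],cv2.COLOR_RGB2HSV);m=((h[...,0]<20)&(h[...,1]>70)&(h[...,2]>60))
for r in range(203,222):print(r,''.join('O' if m[r,c] else ('g' if h[r,c,1]>100 and 60<h[r,c,0]<90 else '#') for c in range(235,275)))
print(proj(s,disc(520.3,351.6,0,12)[[0,12,24,36,48,60,72,84]]))
```

```text
{'t': 6.2, 'qpos': array([ 31.59,   9.32, 100.78,  -0.  ,  69.87, -58.44]), 'qvel': array([-0.07,  0.  , -0.02, -0.06,  0.02, -0.03]), 'tau': array([ -0.44, -54.  , -49.77,   0.  ,  -4.75,  -0.  ]), 'eef_pos': array([522.56, 351.34, -20.97]), 'orientation': array([ 179.98,    0.03, -179.96]), 'wrist_force': array([-13.71,  -8.75,  28.42]), 'wrist_torque': array([-1.54,  2.46, -0.02]), 'grasp_force': 14.608828701311722, 'gripper_width': 0.002105748699758303}
203 ggggggggggggg##############ggggggggggggg
204 ggggggggggggg#############gggggggggggggg
205 ggggggggggggg############ggggggggggggggg
206 ggggggggggggg#########gggggggggggggggggg
207 ggggggggggggg#########gggggggggggggggggg
208 gggggggggggggg########gggggggggggggggggg
209 gggggggggggggg########O#gggggggggggggggg
210 ggggggggggggg#########OO#ggggggggggggggg
211 gggggggggggg#O########OOO#gggggggggggggg
212 ggggggggggggOOO######OOOOOgggggggggggggg
213 ggggggggggggOOOO###OOOOOOOgggggggggggggg
214 ggggggggggg#OOOOOOOOOOOOOOgggggggggggggg
215 ggggggggggggOOOOOOOOOOOOOOgggggggggggggg
216 ggggggggggggOOOOOOOOOOOOO#gggggggggggggg
217 gggggggggggg#OOOOOOOOOOOO#gggggggggggggg
218 ggggggggggggg#OOOOOOOOOO#ggggggggggggggg
219 gggggggggggggg##OOOOOOO#gggggggggggggggg
220 gggggggggggggggg######gggggggggggggggggg
221 gggggggggggggggggggggggggggggggggggggggg
[[259.45 212.6 ]
 [249.85 211.93]
 [248.05 218.35]
 [257.91 218.61]
 [259.15 209.87]
 [249.5  209.2 ]
 [247.69 215.61]
 [257.6  215.87]]
```

Contact came at a reported z of about −21, so the real fingertips (shut) are about 33 mm above the reported TCP. I'll allow for that, then open and go down again.

Emit:
arm_command([
  {"slide": [0, 0, 15], "turn": 0, "grip": 1},
  {"slide": [0, 0, 20], "turn": 0, "grip": -1},
  {"slide": [0, 0, 20], "turn": 0, "grip": -1},
  {"slide": [0, 0, 20], "turn": 0, "grip": -1},
  {"slide": [0, 0, 20], "turn": 0, "grip": -1},
])

```text
t: 6.7
eef_pos: [522.1, 351.0, -4.3]
orientation: [-180.0, -0.0, -180.0]
wrist_force: [0.3, -0.4, 0.4]
gripper_width: 0.675
grasp_force: 0.0
```

Emit:
arm_command([
  {"slide": [0, 0, 0], "turn": 0, "grip": -1},
  {"slide": [0, 0, -14], "turn": 0, "grip": -1},
  {"slide": [0, 0, -28], "turn": 0, "grip": -1},
  {"slide": [0, 0, -28], "turn": 0, "grip": -1},
  {"slide": [0, 0, -28], "turn": 0, "grip": 1},
])

```text
t: 7.2
eef_pos: [521.9, 350.9, -32.6]
orientation: [-180.0, -0.1, -180.0]
wrist_force: [-0.2, -0.5, 0.1]
gripper_width: 0.858
grasp_force: 0.0
```

Emit:
arm_command([
  {"slide": [0, 0, 0], "turn": 0, "grip": 1},
  {"slide": [0, 0, 0], "turn": 0, "grip": 1},
  {"slide": [0, 0, 0], "turn": 0, "grip": 1},
  {"slide": [0, 0, 0], "turn": 0, "grip": 1},
  {"slide": [0, 0, 0], "turn": 0, "grip": 1},
], newtons=25)

```text
t: 7.7
eef_pos: [522.7, 351.4, -30.9]
orientation: [180.0, 0.0, -180.0]
wrist_force: [-0.7, -1.0, 5.8]
gripper_width: 0.522
grasp_force: 25.6
```

Emit:
arm_command([
  {"slide": [0, 0, 0], "turn": 0, "grip": -0.6},
  {"slide": [0, 0, 0], "turn": 0, "grip": -0.6},
  {"slide": [0, 0, 3], "turn": -8, "grip": -0.6},
  {"slide": [0, 0, 3], "turn": -16, "grip": -0.6},
  {"slide": [0, 0, 3], "turn": -24, "grip": -0.6},
])

```text
t: 8.2
eef_pos: [522.3, 351.1, -28.7]
orientation: [-180.0, -0.0, 155.7]
wrist_force: [-0.3, 0.4, -0.2]
gripper_width: 0.801
grasp_force: 0.0
```

Emit:
arm_command([
  {"slide": [0, 0, 0], "turn": -8, "grip": -0.6},
  {"slide": [0, 0, 0], "turn": -16, "grip": -0.6},
  {"slide": [0, 0, 0], "turn": -24, "grip": -0.6},
  {"slide": [0, 0, 0], "turn": -32, "grip": -0.6},
  {"slide": [0, 0, 0], "turn": -40, "grip": -0.6},
])

```text
t: 8.7
eef_pos: [522.3, 351.1, -28.8]
orientation: [-180.0, 0.0, 115.7]
wrist_force: [-0.4, -0.1, 0.4]
gripper_width: 0.8
grasp_force: 0.0
```

Emit:
arm_command([
  {"slide": [0, 0, 0], "turn": -8, "grip": -0.6},
  {"slide": [0, 0, 0], "turn": -16, "grip": -0.6},
  {"slide": [0, 0, -3], "turn": -22, "grip": -0.6},
  {"slide": [0, 0, -3], "turn": -22, "grip": 1},
  {"slide": [0, 0, -3], "turn": -22, "grip": 1},
])

```text
t: 9.2
eef_pos: [522.3, 351.1, -31.6]
orientation: [-180.0, 0.0, 94.2]
wrist_force: [0.7, -0.8, -1.0]
gripper_width: 0.521
grasp_force: 25.7
```

Emit:
arm_command([
  {"slide": [0, 0, 0], "turn": 0, "grip": 1},
  {"slide": [0, 0, 0], "turn": 0, "grip": 1},
  {"slide": [0, 0, 0], "turn": 0, "grip": 1},
  {"slide": [0, 0, 5], "turn": 0, "grip": 1},
  {"slide": [0, 0, 15], "turn": 0, "grip": 1},
])

```text
t: 9.7
eef_pos: [521.9, 350.9, -16.8]
orientation: [-179.9, 0.0, 94.0]
wrist_force: [-0.6, -0.6, -1.2]
gripper_width: 0.522
grasp_force: 25.7
```

Run:
```python
from h import *
np.set_printoptions(precision=2,suppress=True)
s=snap('side');s['color']=cv2.imread('pics/side0.png')[:,:,::-1].copy()
m=grey(s);m[:,320:]=0   # guard begins at about column 319
lim=318
x0,y0=270,190
M=cv2.resize(m[y0:y0+60,x0:lim].astype(np.float32),None,fx=8,fy=8,interpolation=cv2.INTER_LINEAR);M=(M>.5).astype(np.uint8)
n,l=cv2.connectedComponents(M);M=(l==l[30*8,36*8]).astype(np.uint8)
def f(p):
    q=(proj(s,box(*p))-[x0,y0]+.5)*8;im=np.zeros_like(M)
    cv2.fillConvexPoly(im,np.round(cv2.convexHull(q.astype(np.float32))*16).astype(np.int32),1,shift=4)
    return 1-(im&M).sum()/(im|M).sum()
for i in ([638,209,.148],[634,213,.16]):
    r=minimize(f,i,method='Nelder-Mead',options=dict(initial_simplex=[i,np.add(i,[5,0,0]),np.add(i,[0,5,0]),np.add(i,[0,0,.1])]))
    print(r.x,r.fun)
t=snap('top');t['color']=cv2.imread('pics/top0.png')[:,:,::-1].copy()
print(fit(t,lambda p:box(*p),grey(t),[638,209,.2]),fit(t,lambda p:box(*p),grey(t),[643,206,.1]))
```

```text
[636.72 211.12   0.14] 0.041775535333513525
[637.16 211.02   0.15] 0.041620304934893104
(array([640.55, 208.54,   0.15]), np.float64(0.02781174978484391)) (array([640.56, 208.57,   0.15]), np.float64(0.027877195366888707))
```

Emit:
arm_command([
  {"slide": [0, 0, 20], "turn": 0, "grip": 1},
  {"slide": [10, -12, 45], "turn": 0, "grip": 1},
  {"slide": [35, -42, 65], "turn": 0, "grip": 1},
  {"slide": [65, -75, 65], "turn": 0, "grip": 1},
  {"slide": [92, -110, 65], "turn": 0, "grip": 1},
])

```text
t: 10.3
eef_pos: [615.7, 240.4, 49.7]
orientation: [179.9, -0.0, 94.1]
wrist_force: [-0.1, 1.2, -2.4]
gripper_width: 0.521
grasp_force: 26.1
```

Emit:
arm_command([
  {"slide": [12, -16, 0], "turn": 0, "grip": 1},
  {"slide": [24.7, -31.3, -10], "turn": 0, "grip": 1},
  {"slide": [24.7, -31.3, -30], "turn": 0, "grip": 1},
  {"slide": [24.7, -31.3, -50], "turn": 0, "grip": 1},
  {"slide": [24.7, -31.3, -50], "turn": 0, "grip": 1},
])

```text
t: 10.8
eef_pos: [637.2, 209.7, -5.3]
orientation: [-179.7, 0.1, 94.1]
wrist_force: [-0.0, 0.3, -1.8]
gripper_width: 0.519
grasp_force: 26.1
```

Emit:
arm_command([
  {"slide": [0, 0, -2], "turn": 0, "grip": 1},
  {"slide": [0, 0, -4], "turn": 0, "grip": 1},
  {"slide": [0, 0, -6], "turn": 0, "grip": 1},
  {"slide": [0, 0, -7], "turn": 0, "grip": 1},
  {"slide": [0, 0, -7], "turn": 0, "grip": 1},
])

```text
t: 11.3
eef_pos: [639.1, 209.9, -8.4]
orientation: [180.0, -0.0, 94.0]
wrist_force: [-0.3, -0.6, -1.2]
gripper_width: 0.519
grasp_force: 26.1
```

Emit:
arm_command([
  {"slide": [0, 0, -1], "turn": 0, "grip": 1},
  {"slide": [0, 0, -2], "turn": 0, "grip": 1},
  {"slide": [0, 0, -3], "turn": 0, "grip": 1},
  {"slide": [0, 0, -3.5], "turn": 0, "grip": 1},
  {"slide": [0, 0, -3.5], "turn": 0, "grip": 1},
])

```text
t: 11.8
eef_pos: [639.3, 209.9, -10.0]
orientation: [180.0, -0.0, 94.0]
wrist_force: [-10.1, -1.8, 18.4]
gripper_width: 0.523
grasp_force: 36.5
```

Emit:
arm_command([
  {"slide": [0, 0, 1], "turn": 0, "grip": 1},
  {"slide": [0, 0, 1], "turn": 0, "grip": 0},
  {"slide": [0, 0, 1], "turn": 0, "grip": -0.3},
  {"slide": [0, 0, 1], "turn": 0, "grip": -0.5},
  {"slide": [0, 0, 1], "turn": 0, "grip": -1},
])

```text
t: 12.3
eef_pos: [639.0, 209.8, -11.3]
orientation: [-180.0, 0.0, 94.0]
wrist_force: [0.8, 0.1, 0.8]
gripper_width: 0.896
grasp_force: 0.0
```

Emit:
arm_command([
  {"slide": [0, 0, 20], "turn": 0, "grip": -1},
  {"slide": [0, 0, 60], "turn": 0, "grip": -1},
  {"slide": [0, 0, 105], "turn": 0, "grip": -1},
  {"slide": [0, 0, 150], "turn": 0, "grip": -1},
  {"slide": [0, -40, 170], "turn": 0, "grip": -1},
])

```text
t: 12.8
eef_pos: [639.9, 172.5, 163.6]
orientation: [179.7, -0.1, 94.2]
wrist_force: [0.6, -0.4, -0.4]
gripper_width: 1.0
grasp_force: 0.0
```

Emit:
arm_command([
  {"slide": [-10, -45, 20], "turn": 0, "grip": -1},
  {"slide": [-20, -90, 40], "turn": 0, "grip": -1},
  {"slide": [-30, -135, 40], "turn": 0, "grip": -1},
  {"slide": [-36, -180, 40], "turn": 0, "grip": -1},
  {"slide": [-36, -200, 40], "turn": 0, "grip": -1},
])

```text
t: 13.3
eef_pos: [602.3, -33.3, 199.3]
orientation: [180.0, 0.0, 93.9]
wrist_force: [0.7, 0.9, -0.4]
gripper_width: 0.996
grasp_force: 0.0
```

Run:
```python
from h import *
s=snap('side','side3.png');t=snap('top','top3.png')
for n,q in(('side',s),('top',t)):
    h=cv2.cvtColor(q['color'],cv2.COLOR_RGB2HSV);m=((h[...,0]<20)&(h[...,1]>70)&(h[...,2]>60)).astype(np.uint8)
    print(n,[fit(q,lambda p:disc(p[0],p[1],25+d,7-d),m,[639,209]) for d in(0,)])
a=cv2.resize(s['color'][195:240,280:340],(600,450),interpolation=cv2.INTER_CUBIC)
b=cv2.resize(s['color'][120:270,300:500],(800,600),interpolation=cv2.INTER_CUBIC)[:,:]
c=np.zeros((600,800,3),np.uint8);c[:300,:400]=cv2.resize(s['color'][195:240,280:340],(400,300),interpolation=cv2.INTER_CUBIC)
c[300:,:400]=cv2.resize(t['color'][165:213,195:259],(400,300),interpolation=cv2.INTER_CUBIC)
c[:300,400:]=cv2.resize(s['color'][170:260,310:430],(400,300),interpolation=cv2.INTER_CUBIC)
c[300:,400:]=cv2.resize(t['color'][150:240,280:400],(400,300),interpolation=cv2.INTER_CUBIC)
cv2.imwrite('pics/m4.png',c[:,:,::-1]);print(ctrl.observe()['eef_pos'])
```

```text
side [(array([635.47307847, 209.6648583 ]), np.float64(0.05855748631278268))]
top [(array([638.93412718, 209.91200976]), np.float64(0.0556810045712397))]
[602.82517909 -32.62627572 198.91836969]
```

View pics/m4.png

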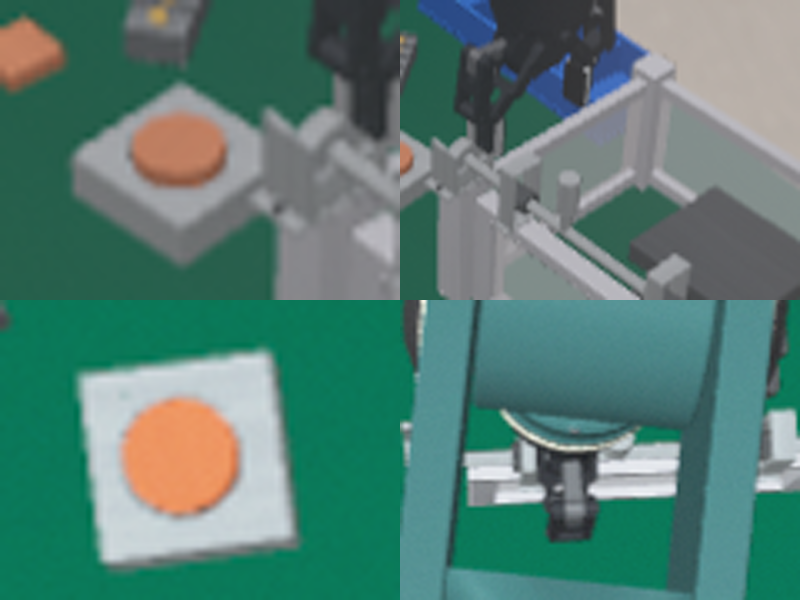

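Views after release (side panel left, top panel bottom left): the copper disc sits flat and centred, standing slightly proud of the grey round die. The open gripper is now over the guard, with the knob free in front of it. Next I check the tool z-offset here.

Run:
```python
from h import *
np.set_printoptions(precision=1,suppress=True)
s=snap('side')
for z in(199,212,232,245): print(z,proj(s,[[602.8-42,-32.6-3,z],[602.8+42,-32.6+3,z]]).tolist())
```

```text
199 [[338.3948619808402, 227.6382256197428], [360.90448237983685, 213.71868128097015]]
212 [[338.53640458144685, 223.9364618726395], [361.19515139884777, 210.04177158544414]]
232 [[338.7575619680778, 218.1372290613476], [361.64902856844196, 204.2860275393411]]
245 [[338.903561580181, 214.29848487274407], [361.94846891138974, 200.47912336047074]]
```

Emit:
arm_command([
  {"slide": [0, -30, 0], "turn": 0, "grip": -1},
  {"slide": [0, -42.7, 0], "turn": 0, "grip": -1},
  {"slide": [0, -42.7, -15], "turn": 0, "grip": -1},
  {"slide": [0, -42.7, -35], "turn": 0, "grip": -1},
  {"slide": [0, -42.7, -44], "turn": 0, "grip": -0.3},
])

```text
t: 13.95
eef_pos: [602.4, -71.6, 152.0]
orientation: [-179.8, -0.1, 94.1]
wrist_force: [0.8, -0.6, -0.2]
gripper_width: 0.861
grasp_force: 0.0
```

Emit:
arm_command([
  {"slide": [0, 0, 0], "turn": 0, "grip": 1},
  {"slide": [0, 0, 0], "turn": 0, "grip": 1},
  {"slide": [0, 0, 0], "turn": 0, "grip": 1},
  {"slide": [0, 0, 0], "turn": 0, "grip": 1},
  {"slide": [0, 0, 0], "turn": 0, "grip": 1},
], newtons=70)

```text
t: 14.45
eef_pos: [603.4, -72.8, 155.9]
orientation: [179.9, 0.0, 94.0]
wrist_force: [-0.9, -0.1, 3.9]
gripper_width: 0.194
grasp_force: 68.1
```

Emit:
arm_command([
  {"slide": [0, 0, 3], "turn": 0, "grip": 1},
  {"slide": [0, 0, 6], "turn": 0, "grip": 1},
  {"slide": [0, 0, 9], "turn": 0, "grip": 1},
  {"slide": [0, 0, 12], "turn": 0, "grip": 1},
  {"slide": [0, 0, 12], "turn": 0, "grip": 1},
])

```text
t: 14.95
eef_pos: [603.1, -72.8, 167.3]
orientation: [180.0, -0.0, 94.0]
wrist_force: [2.0, 0.0, -2.5]
gripper_width: 0.189
grasp_force: 68.3
```

Emit:
arm_command([
  {"slide": [0.5, -6, 1], "turn": 0, "grip": 1},
  {"slide": [1, -12, 1], "turn": 0, "grip": 1},
  {"slide": [1.4, -18, 1], "turn": 0, "grip": 1},
  {"slide": [1.9, -25, 1], "turn": 0, "grip": 1},
  {"slide": [2.4, -31, 1], "turn": 0, "grip": 1},
])

```text
t: 15.45
eef_pos: [605.3, -104.6, 167.7]
orientation: [-180.0, -0.0, 94.0]
wrist_force: [-1.9, 1.3, -3.6]
gripper_width: 0.191
grasp_force: 68.4
```

Emit:
arm_command([
  {"slide": [0, 0, 0], "turn": 0, "grip": 1},
  {"slide": [-5.4, -0.5, 0], "turn": 2.3, "grip": 1},
  {"slide": [-10.8, -1.3, 0], "turn": 4.6, "grip": 1},
  {"slide": [-16.1, -2.2, 0], "turn": 6.9, "grip": 1},
  {"slide": [-21.4, -3.4, 0], "turn": 9.2, "grip": 1},
])

```text
t: 15.95
eef_pos: [584.1, -107.2, 167.9]
orientation: [180.0, 0.0, 103.3]
wrist_force: [1.4, 1.0, -3.0]
gripper_width: 0.184
grasp_force: 68.6
```

Emit:
arm_command([
  {"slide": [-5.2, -1.4, 0], "turn": 2.3, "grip": 1},
  {"slide": [-10.4, -2.9, 0], "turn": 4.6, "grip": 1},
  {"slide": [-20.6, -6.7, 0], "turn": 9.2, "grip": 1},
  {"slide": [-30.4, -11.2, 0], "turn": 13.7, "grip": 1},
  {"slide": [-30.4, -11.2, 0], "turn": 13.7, "grip": 1},
])

```text
t: 16.45
eef_pos: [553.2, -118.7, 168.1]
orientation: [180.0, 0.0, 117.0]
wrist_force: [1.1, 2.2, -3.8]
gripper_width: 0.189
grasp_force: 69.2
```

Emit:
arm_command([
  {"slide": [0, 0, 0], "turn": 0, "grip": 1},
  {"slide": [0, 0, 0], "turn": 0, "grip": 1},
  {"slide": [0, 0, 0], "turn": 0, "grip": 1},
  {"slide": [0, 0, 0], "turn": 0, "grip": 1},
  {"slide": [0, 0, 0], "turn": 0, "grip": 1},
])

```text
t: 16.95
eef_pos: [553.9, -118.3, 167.8]
orientation: [180.0, -0.0, 116.9]
wrist_force: [1.1, 1.2, -4.3]
gripper_width: 0.189
grasp_force: 69.2
```

Run:
```python
from h import *
s=snap('side');t=snap('top')
c=np.zeros((600,800,3),np.uint8)
c[:,:400]=cv2.resize(s['color'][165:285,290:370],(400,600),interpolation=cv2.INTER_CUBIC)
c[:300,400:]=cv2.resize(t['color'][165:255,275:395],(400,300),interpolation=cv2.INTER_CUBIC)
c[300:,400:]=cv2.resize(s['color'][190:240,275:342],(400,300),interpolation=cv2.INTER_CUBIC)
cv2.imwrite('pics/m5.png',c[:,:,::-1])
```

```text
(no output)
```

View pics/m5.png

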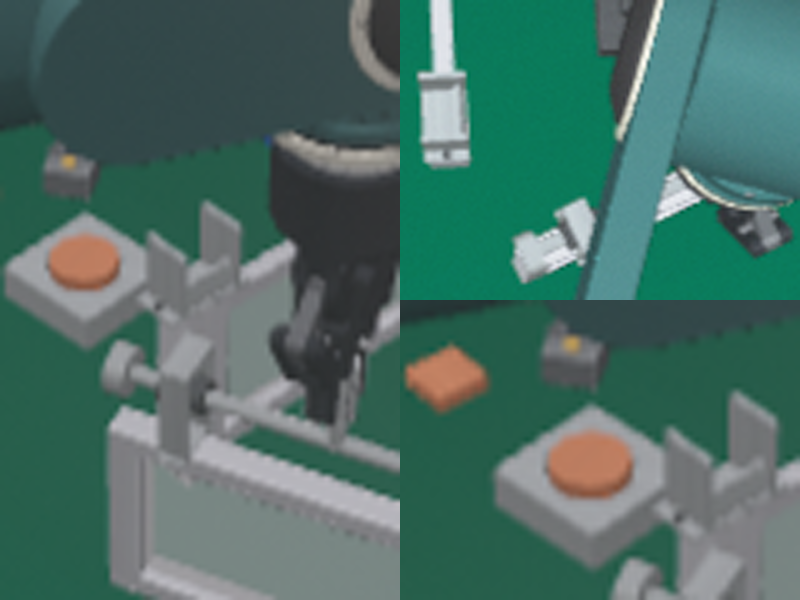

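The gate stands ajar with its free edge at about side pixel (314,250). The bolt collar is clear of the keeper, the fingers hold the knob, and the blank sits flat in the round die. I'm handing in.

```bash
python3 -c "
from plant import ctrl
print(ctrl.hand_in())"
```

```text
the job is handed in; nothing more can be done
None
```

I handed the job in at about 17 s; no verdict came back. In the last pictures the round blank lies flat in the round die, let go, and the bolt is lifted and drawn about 32 mm. I reckon the gate is about 0.4 rad (10 cm) ajar, still held by the knob.

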